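# Pulse an oak gall in the sample mill

## Task

Drop the oak gall from the white card into the sample mill, put the mill's lid on (its lugs go down through the notches until the rim sits flat on the plate), and turn the lid clockwise until its white ribs stand at the orange pulse marks, about half way to the red catch. The lid springs back if let go, and must not be turned on into the catch, where it would lock running: finish with the gripper still holding it at the pulse marks. Leave the pebble, the eraser and the tape roll where they are.

Things in the scene. Friction and masses are not known exactly. Their poses are not given: they have to be found in the camera images.
- mill: Sample mill fixed to the bench, 120 mm square with round corners, 118 mm high, pale grey on a dark base, steel collar plate on top. Origin: centre of its underside, z up. Chamber 81 mm square inside, 62 mm deep. The lid's notches lie in its +x and -x directions; the lid goes in either way round (half turn).
- mill_mouth (a point): Centre of the mill's mouth in the plane of the collar plate's top (118 mm above the bench); axes as the mill's. Round hole 66 mm across with two notches, 38 mm wide (wider outward), that reach out to 40 mm from the axis in the +x and -x directions; a black dot beyond each. The plate is 5.5 mm thick; the lid's lugs turn under it.
- pulse_ring (a joint): Switch ring hidden under the plate, rad: 0 at rest, grows as a lug of the lid pushes it clockwise, spring 0.05 N m at 0 plus 0.12 N m per rad. The lug meets it about 0.10 rad from mid-notch, so it reads the lid's turn less 0.10 (give or take 0.06 for play). Pulse: 0.30 to 0.70, best 0.50. A rib touches the catch ball at about 0.94 and has clicked past by 1.2.
- lid: Loose bayonet lid, 48 mm high, about 150 g, standing upright on its nose. Origin: centre of the underside, z up. Aluminium plug 62 mm across, its lowest 7 mm tapering to 52 mm; at z = 20 to 26 mm a dark rim 96 mm across, above it a pale grey grip bar 58 mm long (x), 14 mm wide (y), up to z = 48 mm. Alike after a half turn. Seated, its origin is 20 mm below the mouth point.
- lid_grip (a point): Centre of the top face of the lid's grip bar, 48 mm above the lid's origin; axes as the lid's.
- card: White paper card lying on the bench, 74 x 74 mm, under 0.5 mm thick; the oak gall stands on it. Origin: its centre.
- gall_center (a point): Centre of the oak gall, a loose hard brown ball 24 mm across with a small flat underneath on which it stands (centre 10.4 mm above the bench), 12 g.
- rock_sample: Grey pebble, 44 x 60 x 32 mm, loose: leave alone. Origin: centre of the underside.
- eraser: Eraser in a blue sleeve, 21 x 45 x 13 mm, loose: leave alone. Origin: centre of the underside.
- tape_roll: Roll of tan tape lying flat, 96 mm across, 25 mm high, loose: leave alone. Origin: centre of the underside.
- pulse_mark (a point): Middle of one of the two orange arcs on the plate, 54 mm from the axis, 0.60 rad clockwise (from above) of the +x notch; the arc runs from 0.40 to 0.80 rad. The other is half a turn away.
- lock_catch (a point): Foot of the red lock catch on the plate, 14 mm wide, 10 mm high, 58 to 64 mm from the axis, 1.15 rad clockwise of the +x notch; a steel ball 8 mm across, sprung towards the axis, stands before it.
- lid_lug (a point): Outer end of the lid's +x lug (the other is half a turn round, under the other end of the bar): lugs 32 mm wide, ends 36 mm from the axis, z = 6.5 to 13 mm above the lid's underside. Over each lug a white rib, 4 mm wide, stands out of the dark rim to 53.5 mm from the axis.

How it is judged (in metres and radians):
On the way, in this order (a step that is already met when the one before it is completed fails the run):
1. the gall lies in the mill's chamber, let go (horizontal distance between gall_center and mill_mouth below 0.045 m and z of gall_center in the frame of mill_mouth below -0.02 m and contact force between the fingers and gall below 0.05 N), for 0.2 s.
2. the lid sits flat in the collar with its lugs through the notches (horizontal distance between lid and mill_mouth below 0.005 m and z of lid in the frame of mill_mouth below -0.0175 m and angle between lid's own z axis and vertical below 0.07 rad), for 0.2 s.
At the end, for the whole second after the job is handed in: The gripper still holds the lid (over 2 N), which sits flat on the mill's plate (within 5 mm of the axis, at most 2.5 mm above its seat, tilted under 4 degrees), turned so that the switch ring reads 0.30 to 0.70 rad (ribs at the orange marks), with the gall in the chamber below it (all of step 2 and value of joint pulse_ring between 0.3 and 0.7 rad and contact force between the fingers and lid above 2 N and horizontal distance between gall_center and mill_mouth below 0.045 m and z of gall_center in the frame of mill_mouth below -0.02 m); the arm keeps its last pose, push and grip.
It fails at once if the lid is turned on into the lock catch (value of joint pulse_ring above 0.98 rad).
It fails at once if the grey pebble is shifted by over 20 mm (distance of rock_sample from where it was at the start of the episode above 0.02 m).
It fails at once if the eraser is shifted by over 20 mm (distance of eraser from where it was at the start of the episode above 0.02 m).
It fails at once if the tape roll is shifted by over 20 mm (distance of tape_roll from where it was at the start of the episode above 0.02 m).
It also fails if it takes over 64 s, if anything falls off the work surface, if the arm or the gripper's body presses on something with over 40 N, if the wrist force passes 120 N, or if a joint passes its speed limit or range.

## Robot

A 6-joint arm with a two-finger parallel gripper is mounted at the origin on a cart in front of the work surface, level with it; the furniture and walls round the work are solid. World frame = base frame: x ahead of the robot, y to its left, z up, the work surface at z = 0. Lengths are in mm, angles in degrees, forces in N, time in s.
With the tool pointing down it reaches from about 350 to 850 mm from the base axis. Payload 8.1 kg.
Tool frame: the origin (TCP) lies between the finger pads; the fingertips stand 11 mm ahead of it and the grasp point (between the pads) lies 8 mm behind it; z points along the fingers, y is the line along which they close (so a half turn about z gives the same grasp; the last joint's range is limited). The gripper opens to 85 mm and grips with 20 to 120 N. Pads are 22 mm wide; open, the fingers measure 114 mm over their backs; the gripper's body (76 mm by 85 mm) begins 54 mm behind the grasp point. The pads swing forward as they close: fully open they stand 13 mm farther back than shut.
Start: joints at [67.185, 7.471, 85.268, -0, 87.261, -4.893], TCP at [184.613, 570.897, 215.692] pointing down, gripper open.
Joint ranges: [-169.43, 169.43], [-51.17, 129.36], [1.28, 143.12], [-76.62, 256.62], [0, 156.53], [-152.29, 152.29]. Speed limits (degrees/s): [136.94, 136.94, 159.86, 180, 180, 180].

## Interface

Orientations are given as [roll, pitch, yaw] about the fixed x, y, z axes, in that order (R = Rz(yaw) Ry(pitch) Rx(roll)).
In Python, from bench import r, snapshot, get_calibration gives the robot as it stands.
- The arm moves only by the tool step_arm, never from a script. Its argument "rows" is a list of rows, each a list of 2 entries, a list of its own where there are three numbers: the shift along the tool's x, y, z in mm, then the turn about the tool's z in degrees. In form: [[[tx, ty, tz], yaw], ...]. A call has 1 to 12 rows; each row is the pose to reach, as a shift and turn from the pose commanded when the call began, along the tool's axes at that moment; what a row does not reach only later rows make up. A row lasts 1/10 s, in which the tool goes at most 50 mm and 8.59 degrees, less where a joint would pass 70% of its speed; a pose out of reach is approached as far as the arm can. A call with a gripper value outside its range is refused whole. "fingers" is the opening, from 0 (shut) to 1 (fully open), set as the call begins (left out, the last holds). The fingers move at their own pace and stop on an object; "squeeze" is the grip in N (left out, the last holds). Time passes only in rows, so rows that repeat a pose let the fingers close. It gives the time, the measured TCP pose, the force, the opening and the grip force at its end, in the units of the state.
- r.sense(): the state, without advancing time (a new reading comes with each control period).
- snapshot(name): name is "side" or "top" or "wrist"; returns the picture (384x512x3 uint8, blue, green, red); there is no depth.
- get_calibration(name): a dict with "fovy" (degrees; the focal length in pixels is half the picture's height over the tangent of half this angle, whatever the lens; pixels are square), "cx", "cy" (the principal point, pixels), "eye" and "orientation" of the camera in the world. Camera axes: x right, y up, looking along -z (the intrinsics and any distortion apply to the point x, -y, -z); pixel columns grow to the right and rows downward; lengths in mm; the calibration is good to about 2 mm. A picture is of the moment at which its call begins: read the wrist's pose just before it. get_calibration takes no time and is no camera call; for the wrist camera it gives the pose at the moment of the call.
- r.hand_in(): hands the job in; it is judged then, once.
The state is a dict: "time": time; "joint_pos": joint angles; "qd": joint speeds; "joint_efforts": joint torques, N m; "tool_pos": TCP position; "tcp_rot": TCP orientation; "ft_force": force on the tool from outside, world axes, zero at the start; "wrist_torque": the same for the moment, N m; "finger_gap": finger opening in mm; "grip_force": force on a finger pad.
Only numpy, scipy, OpenCV 4.12 (cv2) and the standard library are available. Lean on these libraries where they do the work, as an engineer would, in place of code of your own. Each camera call takes 0.05 s, during which the arm holds its last target. There are 200 camera calls.

## Working session

There is one attempt and no reset: what is moved stays moved. The work goes in short steps, Python scripts to look and compute and a tool call to move; the robot and the scene stay as the last step left them, time stands still between calls to the robot, and variables do not carry over. Pictures are saved under pics/ and viewed, at most 10 in all, crops included, and the job is handed in when it is done.

Besides the shell and the picture viewer there is one more tool, called after "Request:" as name([rows], argument=value, ...), one row to a line, values as JSON. step_arm: Moves the arm, as the interface text tells. Its arguments: {"type":"object","properties":{"rows":{"type":"array"},"fingers":{"type":"number"},"squeeze":{"type":"number"}},"required":["rows"]}

```bash
ls; mkdir -p pics
python3 - <<'E'
from bench import r,snapshot,get_calibration
import cv2
for n in("top","side","wrist"):
    print(n,get_calibration(n)); cv2.imwrite(f"pics/{n}0.png",snapshot(n))
print(r.sense())
a=[cv2.imread(f"pics/{n}0.png") for n in("top","side")]
E
```

```text
pics
top {'fovy': 47.666167540682466, 'cx': 260.1391136694159, 'cy': 190.78956626856447, 'eye': array([ 364.55211483, -104.70353207, 1278.87644164]), 'orientation': array([  9.74452169,  -0.50220721, -89.3614131 ])}
side {'fovy': 56.941268574731005, 'cx': 257.02458880150937, 'cy': 195.96572792461197, 'eye': array([536.95382904, 740.62099228, 556.48387148]), 'orientation': array([  60.96143252,   -0.91272732, -178.83110463])}
wrist {'fovy': 66.91582420919562, 'cx': 254.90556854193017, 'cy': 189.75701124130097, 'eye': array([109.24919174, 594.13678084, 374.10254649]), 'orientation': array([-1.79691082e+01,  6.31474712e-02,  7.20580398e+01])}
{'time': 0.15, 'joint_pos': array([ 6.71851472e+01,  7.50548000e+00,  8.53169858e+01,  9.63986290e-04,
        8.72614765e+01, -4.89241138e+00]), 'qd': array([-0.11105378, -0.15770141, -0.14006032,  0.00699772,  0.06267098,
       -0.01879625]), 'joint_efforts': array([ 4.93556090e-04, -5.70063722e+01, -5.01160812e+01, -2.93266967e-04,
        9.61386133e-03,  6.53041695e-06]), 'tool_pos': array([184.42515826, 570.47072441, 214.8626328 ]), 'tcp_rot': array([-1.79916446e+02, -8.11832228e-03,  1.62077506e+02]), 'ft_force': array([-0.64699396, -0.50383676,  0.77103753]), 'wrist_torque': array([0.04244734, 0.01306781, 0.01269405]), 'grip_force': 0.0, 'finger_gap': 85.32520051423047}
```

View pics/top0.png

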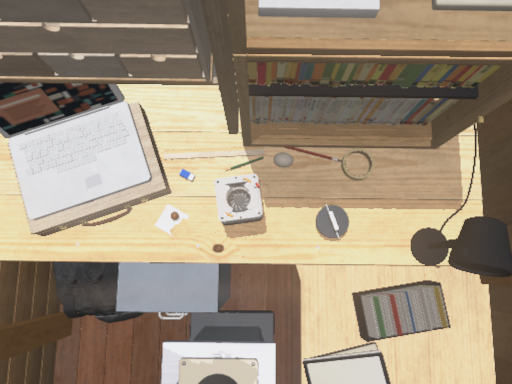

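View pics/side0.png

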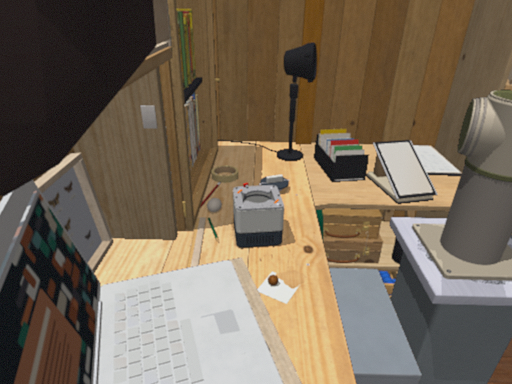

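The top view shows the card (171,219) with the gall (175,216), the mill (239,199), the lid (332,222), the pebble (283,159), the eraser (187,175) and the tape (356,165). In the side view the gall is at (273,281), the mill mouth at (258,195), and the lid is half hidden behind the mill at (275,184).

```bash
cat > h.py <<'E'
import numpy as np, cv2
from scipy.spatial.transform import Rotation as R
from bench import r,snapshot,get_calibration
def ray(c,px):
    f=192/np.tan(np.radians(c['fovy']/2)); u,v=px
    d=np.array([(u-c['cx'])/f,-(v-c['cy'])/f,-1.])
    return np.array(c['eye']),R.from_euler('xyz',c['orientation'],degrees=True).apply(d)
def plane(c,px,z):
    o,d=ray(c,px); return o+d*(z-o[2])/d[2]
def proj(c,P):
    f=192/np.tan(np.radians(c['fovy']/2))
    q=R.from_euler('xyz',c['orientation'],degrees=True).inv().apply(np.asarray(P,float)-c['eye'])
    return np.array([c['cx']-f*q[...,0]/q[...,2],c['cy']+f*q[...,1]/q[...,2]]).T
def tri(c1,p1,c2,p2):
    o1,d1=ray(c1,p1);o2,d2=ray(c2,p2)
    t=np.linalg.lstsq(np.array([d1,-d2]).T,o2-o1,rcond=None)[0]
    a,b=o1+d1*t[0],o2+d2*t[1]; return (a+b)/2,np.linalg.norm(a-b)
def blob(im,lo,hi,roi=None):
    m=cv2.inRange(cv2.cvtColor(im,cv2.COLOR_BGR2HSV),np.array(lo),np.array(hi))
    if roi:
        k=np.zeros_like(m); x0,y0,x1,y1=roi; k[y0:y1,x0:x1]=1; m=m*k
    n,l,s,c=cv2.connectedComponentsWithStats(m); o=np.argsort(-s[1:,4])+1
    return [(s[i,4],c[i].round(2),s[i,:4]) for i in o[:4]],l
def totool(s,d): return R.from_euler('xyz',s['tcp_rot'],degrees=True).inv().apply(d)
E
python3 - <<'E'
from h import *
t=get_calibration('top');s=get_calibration('side')
for n,p,q in(('gall',(175,216),(273,281)),('mouth',(239,199),(258,195)),('lid',(332,222),(275,180))):
    print(n,tri(t,p,s,q),plane(t,p,{'gall':10,'mouth':118,'lid':26}[n]))
for n,p in(('pebble',(283,159)),('eraser',(187,175)),('tape',(356,165))): print(n,plane(t,p,10))
im=cv2.imread('pics/top0.png')
a=cv2.resize(im[165:240,145:265],None,fx=6,fy=6,interpolation=2)
b=cv2.resize(im[185:260,290:370],None,fx=6,fy=6,interpolation=2)
cv2.imwrite('pics/c1.png',cv2.resize(np.hstack([a,b]),(800,300)))
E
```

```text
gall (array([504.89262839, 136.33973963,   3.35499021]), np.float64(0.7522679226115315)) [504.53462785 135.04121349  10.        ]
mouth (array([542.34704377, -55.8782523 , 116.96897596]), np.float64(2.7430584362519568)) [540.80692026 -55.83060831 118.        ]
lid (array([ 490.29056033, -321.58707535,   29.53284469]), np.float64(0.38397619937124133)) [ 490.83859101 -322.2238771    26.        ]
pebble [ 680.24788314 -180.92719957   10.        ]
eraser [627.50476804 104.81182129  10.        ]
tape [ 664.67634667 -399.96293551   10.        ]
```

View pics/c1.png

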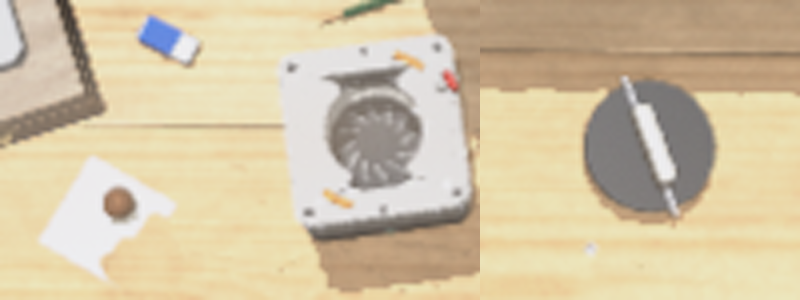

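The crop shows the mill's dots at (363,50) and (383,210), so its +x is about 7° from world x. The catch is upper right at (450,80) and the lid bar lies at about 20°. The measured points fit the stated heights. Next I go over the gall.

Request:
step_arm([
  [[-36, -26, 0], 0],
  [[-73, -52, 0], 0],
  [[-110, -79, 0], 0],
  [[-146, -105, 0], 0],
  [[-183, -131, 0], 0],
  [[-220, -158, 0], 0],
  [[-256, -184, 0], 0],
  [[-292, -210, 0], 0],
  [[-329, -236, 0], 0],
  [[-366, -262, 0], 0],
  [[-402, -289, 0], 0],
  [[-439, -315, 0], 0],
])

```text
time: 1.35
tool_pos: [506.0, 134.3, 215.6]
tcp_rot: [180.0, -0.0, 162.1]
ft_force: [1.2, 0.3, -0.3]
finger_gap: 85.4
grip_force: 0.0
```

Request:
step_arm([
  [[0, 0, 0], 0],
  [[0, 0, 0], 0],
  [[0, 0, 0], 0],
  [[0, 0, 0], 0],
])

```text
time: 1.75
tool_pos: [504.7, 137.2, 215.6]
tcp_rot: [180.0, -0.0, 162.2]
ft_force: [-0.0, 0.2, -0.2]
finger_gap: 85.3
grip_force: 0.0
```

```bash
cat > gall.py <<'E'
from h import *
s=r.sense(); c=get_calibration('wrist'); im=snapshot('wrist'); cv2.imwrite(f"pics/w{s['time']:.2f}.png",im)
t=get_calibration('top'); ti=snapshot('top'); 
print(s['time'],s['tool_pos'].round(1),s['tcp_rot'].round(2),s['ft_force'].round(1))
p=proj(c,[504.5,135.5,10]); print('expect',p)
b,_=blob(im,(0,90,20),(18,255,150),(max(0,int(p[0])-70),max(0,int(p[1])-70),int(p[0])+70,min(384,int(p[1])+70)))
for x in b[:3]: print(x, plane(c,x[1],10.4).round(1))
E
python3 gall.py; ls pics
```

```text
1.75 [504.7 137.2 215.6] [ 1.7999e+02 -2.0000e-02  1.6217e+02] [-0.   0.2 -0.2]
expect [254.04139132 160.59577358]
(np.int32(1486), array([223.06,  99.5 ]), array([184,  90,  80,  26], dtype=int32)) [422.1 123.1  10.4]
(np.int32(1147), array([303.88, 201.77]), array([279, 175,  45,  53], dtype=int32)) [578.2 181.7  10.4]
(np.int32(244), array([257.02, 161.03]), array([249, 153,  17,  17], dtype=int32)) [506.1 139.   10.4]
c1.png
side0.png
top0.png
w1.75.png
wrist0.png
```

View pics/w1.75.png

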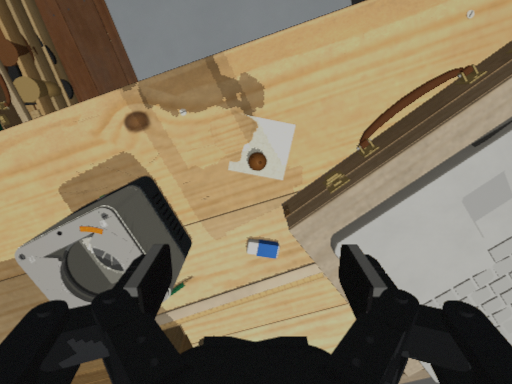

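The wrist view shows the gall at (257,161) on the card, directly below the fingers; the mill is on the left and the laptop base is on the right, clear of the fingers. I'll descend and measure again as the second view.

Request:
step_arm([
  [[0, 0, 40], 0],
  [[0, 0, 80], 0],
  [[0, 0, 120], 0],
  [[0, 0, 130], 0],
  [[0, 0, 130], 0],
  [[0, 0, 130], 0],
  [[0, 0, 130], 0],
])

```text
time: 2.55
tool_pos: [507.4, 136.6, 88.6]
tcp_rot: [179.9, 0.2, 162.1]
ft_force: [0.7, 0.5, 0.4]
finger_gap: 85.5
grip_force: 0.0
```

```bash
python3 gall.py
python3 - <<'E'
from h import *
t=get_calibration('top');s=get_calibration('side')
im=cv2.imread('pics/side0.png');b,_=blob(im,(0,90,20),(14,255,150),(255,265,295,300));print(b[:2])
im=cv2.imread('pics/top0.png');a,_=blob(im,(0,90,20),(14,255,150),(163,205,190,230));print(a[:2])
print(tri(t,a[0][1],s,b[0][1]),plane(t,a[0][1],10.4),plane(s,b[0][1],10.4))
E
```

```text
2.55 [507.4 136.6  88.6] [179.89   0.23 162.09] [0.7 0.5 0.4]
expect [253.30451956 188.55478279]
(np.int32(2879), array([224.01, 134.96]), array([183, 118, 116,  43], dtype=int32)) [453.7 127.1  10.4]
(np.int32(764), array([300.31, 245.9 ]), array([220, 228, 103,  30], dtype=int32)) [570.3 159.5  10.4]
(np.int32(571), array([257.64, 189.42]), array([245, 176,  27,  27], dtype=int32)) [506.3 138.8  10.4]
[(np.int32(61), array([272.85, 279.67]), array([269, 275,   9,  10], dtype=int32))]
[(np.int32(2), array([173.5, 218. ]), array([173, 218,   2,   1], dtype=int32)), (np.int32(1), array([177., 215.]), array([177, 215,   1,   1], dtype=int32))]
(array([501.93123307, 139.00065659,   8.99289743]), np.float64(6.454886708774336)) [498.56370689 139.08491992  10.4       ] [505.18945298 139.85870276  10.4       ]
```

The two wrist views agree on (506.2, 138.9) at a height of 10.4, and the side ray agrees too. Now the grasp.

Request:
step_arm([
  [[-1, 3, 25], 0],
  [[-1, 3, 45], 0],
  [[-1, 3, 60], 0],
  [[-1, 3, 68], 0],
  [[-1, 3, 71], 0],
  [[-1, 3, 71], 0],
  [[-1, 3, 71], 0],
])

```text
time: 3.35
tool_pos: [508.1, 138.8, 15.7]
tcp_rot: [180.0, 0.1, 162.1]
ft_force: [0.6, -0.8, 1.0]
finger_gap: 85.4
grip_force: 0.0
```

Request:
step_arm([
  [[0, 0, 0], 0],
  [[0, 0, 0], 0],
  [[0, 0, 0], 0],
  [[0, 0, 0], 0],
  [[0, 0, 0], 0],
  [[0, 0, 0], 0],
  [[0, 0, 0], 0],
  [[0, 0, 0], 0],
  [[0, 0, 0], 0],
  [[0, 0, 0], 0],
], fingers=0, squeeze=25)

```text
time: 4.35
tool_pos: [507.3, 138.6, 14.7]
tcp_rot: [180.0, 0.0, 162.1]
ft_force: [-0.7, -0.1, 0.4]
finger_gap: -0.2
grip_force: 0.0
```

Request:
step_arm([
  [[0, 0, -25], 0],
  [[0, 0, -50], 0],
  [[0, 0, -70], 0],
  [[0, 0, -70], 0],
  [[0, 0, -70], 0],
  [[0, 0, -70], 0],
  [[0, 0, -70], 0],
  [[0, 0, -70], 0],
], fingers=1)

```text
time: 5.15
tool_pos: [506.5, 138.5, 83.6]
tcp_rot: [-180.0, -0.1, 162.1]
ft_force: [0.1, -0.5, 0.7]
finger_gap: 85.5
grip_force: 0.0
```

```bash
python3 gall.py; cp pics/w5.15.png pics/z.png; ls pics
```

```text
5.15 [506.5 138.5  83.6] [-1.7995e+02 -9.0000e-02  1.6207e+02] [ 0.1 -0.5  0.7]
expect [251.70752518 192.44183114]
(np.int32(2910), array([221.79, 139.02]), array([181, 122, 122,  43], dtype=int32)) [454.4 126.8  10.4]
(np.int32(709), array([298.39, 250.37]), array([221, 233, 100,  29], dtype=int32)) [569.7 158.5  10.4]
(np.int32(589), array([256.12, 193.26]), array([243, 180,  27,  27], dtype=int32)) [506.2 138.9  10.4]
c1.png
side0.png
top0.png
w1.75.png
w2.55.png
w5.15.png
wrist0.png
z.png
```

View pics/z.png

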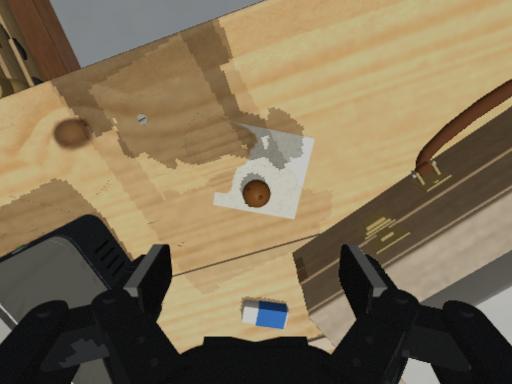

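Run:
```python
from h import *
s=r.sense();c=get_calibration('wrist');M=R.from_euler('xyz',s['tcp_rot'],degrees=True)
for o in([0,0,0],[0,0,11],[0,42.5,-2],[0,-42.5,-2],[-11,42.5,-2],[11,42.5,-2],[0,57,-2]): print(o,proj(c,s['tool_pos']+M.apply(o)))
print(R.from_euler('xyz',c['orientation'],degrees=True).as_matrix(), M.inv().apply(c['eye']-s['tool_pos']))
# triangulate from w1.75 and now
t=get_calibration('side'); im=snapshot('side'); cv2.imwrite('pics/side1.png',im)
b,_=blob(im,(0,90,20),(14,255,150),(255,265,295,300));print(b[:2]);print(tri(c,(256.1,193.3),t,b[0][1]))
cv2.imwrite('pics/s1c.png',cv2.resize(im[200:340,200:350],None,fx=4,fy=4))
```

```text
[0, 0, 0] [256.11050639 232.35508327]
[0, 0, 11] [256.03226947 224.67054497]
[0, 42.5, -2] [327.07987982 233.80892789]
[0, -42.5, -2] [185.15503489 233.89419684]
[-11, 42.5, -2] [325.70507788 250.09951286]
[11, 42.5, -2] [328.50939482 216.87002557]
[0, 57, -2] [351.28397221 233.79438598]
[[ 3.08061027e-01 -9.05201645e-01 -2.92759946e-01]
 [ 9.51366596e-01  2.93131574e-01  9.47390097e-02]
 [ 5.92764407e-05 -3.07707430e-01  9.51481021e-01]] [  78.83040154   -0.79999732 -159.35988664]
[(np.int32(69), array([272.86, 279.67]), array([268, 275,  10,  10], dtype=int32))]
(array([505.92523592, 139.17885529,  10.33160572]), np.float64(1.7569725951721336))
```

View pics/s1c.png

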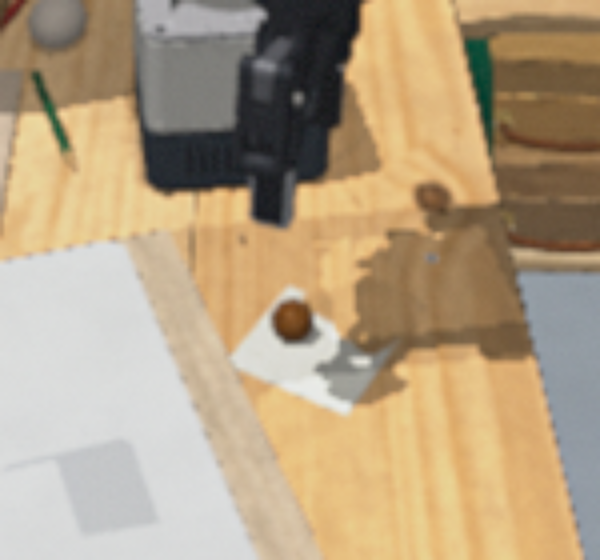

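Run:
```python
from h import *
s=r.sense();M=R.from_euler('xyz',s['tcp_rot'],degrees=True)
for n in('side','wrist'):
  c=get_calibration(n)
  for y in(50,-50):
    for z in (11,-2,-12,-22,-32): print(n,y,z,proj(c,s['tool_pos']+M.apply([0,y,z])).round(0))
im=cv2.imread('pics/side1.png')
c=get_calibration('side');print((proj(c,s['tool_pos']+M.apply([0,50,-2]))-[200,200])*4)
```

```text
side 50 11 [266. 272.]
side 50 -2 [266. 267.]
side 50 -12 [266. 263.]
side 50 -22 [266. 259.]
side 50 -32 [267. 255.]
side -50 11 [280. 244.]
side -50 -2 [280. 239.]
side -50 -12 [280. 236.]
side -50 -22 [280. 232.]
side -50 -32 [280. 228.]
wrist 50 11 [334. 225.]
wrist 50 -2 [340. 234.]
wrist 50 -12 [345. 242.]
wrist 50 -22 [350. 251.]
wrist 50 -32 [356. 261.]
wrist -50 11 [178. 225.]
wrist -50 -2 [173. 234.]
wrist -50 -12 [168. 242.]
wrist -50 -22 [163. 251.]
wrist -50 -32 [157. 261.]
[264.67957385 267.07936458]
```

The gall has not moved and the side view shows the fingertips about 25 mm higher than the stated geometry, so they closed above it. I'll lower with the fingers half closed around the ball and measure the tips in the side view.

Request:
step_arm([
  [[0, 0, 20], 0],
  [[0, 0, 40], 0],
  [[0, 0, 50], 0],
  [[0, 0, 55], 0],
  [[0, 0, 55], 0],
  [[0, 0, 55], 0],
  [[0, 0, 55], 0],
  [[0, 0, 55], 0],
], fingers=0.5)

```text
time: 6.1
tool_pos: [507.9, 138.8, 30.6]
tcp_rot: [180.0, 0.1, 162.1]
ft_force: [-0.1, 0.5, -0.1]
finger_gap: 43.1
grip_force: 0.0
```

```bash
cat > tip.py <<'E'
from h import *
s=r.sense();M=R.from_euler('xyz',s['tcp_rot'],degrees=True);c=get_calibration('side');im=snapshot('side')
cv2.imwrite(f"pics/s{s['time']:.2f}.png",im)
d=(im.max(2)<75); k=d[200:330,255:290]
for x in range(0,35,2): 
    rr=np.flatnonzero(k[:,x]); print(255+x, rr.max()+200 if len(rr) else None,end=' | ')
g=s['finger_gap']; print(s['tool_pos'].round(1),g)
for y in(g/2,g/2+8): print([proj(c,s['tool_pos']+M.apply([0,y,z])).round(0).tolist() for z in(11,-2,-12,-22)])
E
python3 tip.py
```

```text
255 246 | 257 246 | 259 249 | 261 261 | 263 262 | 265 272 | 267 273 | 269 273 | 271 284 | 273 284 | 275 283 | 277 281 | 279 259 | 281 245 | 283 239 | 285 236 | 287 224 | 289 223 | [507.9 138.8  30.6] 43.0847950598328
[[269.0, 283.0], [269.0, 278.0], [269.0, 274.0], [269.0, 271.0]]
[[268.0, 285.0], [268.0, 280.0], [268.0, 277.0], [268.0, 273.0]]
```

Request:
step_arm([
  [[0, 0, 10], 0],
  [[0, 0, 20], 0],
  [[0, 0, 26], 0],
  [[0, 0, 30], 0],
  [[0, 0, 33], 0],
  [[0, 0, 33], 0],
])

```text
time: 6.75
tool_pos: [506.9, 138.6, -3.9]
tcp_rot: [-180.0, -0.0, 162.1]
ft_force: [1.0, -0.3, 0.2]
finger_gap: 42.6
grip_force: 0.0
```

```bash
python3 tip.py
```

```text
255 246 | 257 246 | 259 263 | 261 275 | 263 275 | 265 284 | 267 285 | 269 285 | 271 286 | 273 275 | 275 284 | 277 281 | 279 272 | 281 257 | 283 250 | 285 242 | 287 238 | 289 237 | [506.9 138.6  -3.9] 42.621035162344974
[[269.0, 294.0], [269.0, 290.0], [269.0, 286.0], [269.0, 283.0]]
[[268.0, 297.0], [268.0, 292.0], [268.0, 289.0], [268.0, 285.0]]
```

Request:
step_arm([
  [[0, 0, 3], 0],
  [[0, 0, 5], 0],
  [[0, 0, 5], 0],
  [[0, 0, 5], 0],
])

```text
time: 7.2
tool_pos: [507.2, 138.6, -8.3]
tcp_rot: [-180.0, -0.0, 162.1]
ft_force: [-0.6, -0.5, -0.0]
finger_gap: 42.2
grip_force: 0.0
```

Request:
step_arm([
  [[0, 0, 0], 0],
  [[0, 0, 0], 0],
  [[0, 0, 0], 0],
  [[0, 0, 0], 0],
  [[0, 0, 0], 0],
  [[0, 0, 0], 0],
], fingers=0, squeeze=25)

```text
time: 7.8
tool_pos: [507.4, 138.6, -8.1]
tcp_rot: [180.0, 0.0, 162.1]
ft_force: [-1.6, -1.5, 4.9]
finger_gap: 21.6
grip_force: 24.6
```

The gap of 21.6 mm with an upward force means the pads hold the ball above its equator. I'll regrasp 6 mm lower.

Request:
step_arm([
  [[0, 0, 0], 0],
  [[0, 0, 0], 0],
  [[0, 0, 0], 0],
  [[0, 0, 2], 0],
  [[0, 0, 4], 0],
  [[0, 0, 6], 0],
  [[0, 0, 6], 0],
  [[0, 0, 6], 0],
], fingers=0.45)

```text
time: 8.6
tool_pos: [507.1, 138.6, -14.4]
tcp_rot: [-180.0, -0.0, 162.1]
ft_force: [0.3, 0.4, 0.5]
finger_gap: 38.4
grip_force: 0.0
```

Request:
step_arm([
  [[0, 0, 0], 0],
  [[0, 0, 0], 0],
  [[0, 0, 0], 0],
  [[0, 0, 0], 0],
  [[0, 0, 0], 0],
  [[0, 0, 0], 0],
], fingers=0)

```text
time: 9.2
tool_pos: [507.4, 138.7, -14.1]
tcp_rot: [180.0, 0.0, 162.1]
ft_force: [0.3, -0.0, 2.7]
finger_gap: 21.9
grip_force: 24.6
```

Request:
step_arm([
  [[0, 0, -5], 0],
  [[0, 0, -15], 0],
  [[0, 0, -40], 0],
  [[0, 0, -70], 0],
  [[0, 0, -100], 0],
  [[0, 0, -100], 0],
  [[0, 0, -100], 0],
  [[0, 0, -100], 0],
])

```text
time: 10.0
tool_pos: [506.5, 138.5, 85.0]
tcp_rot: [-180.0, -0.1, 162.1]
ft_force: [0.4, 0.6, -1.7]
finger_gap: 22.0
grip_force: 24.5
```

Run:
```python
from h import *
s=r.sense();M=R.from_euler('xyz',s['tcp_rot'],degrees=True)
print(s['tool_pos'],s['finger_gap'],s['grip_force'])
w=get_calibration('wrist');wi=snapshot('wrist');c=get_calibration('side');im=snapshot('side')
p=proj(c,s['tool_pos']);b,_=blob(im,(0,90,20),(14,255,170),(int(p[0])-20,int(p[1])-30,int(p[0])+20,int(p[1])+30))
q=proj(w,s['tool_pos']);a,_=blob(wi,(0,90,20),(18,255,170),(int(q[0])-40,int(q[1])-60,int(q[0])+40,int(q[1])+60))
print(p,b[:2],q,a[:2])
P,e=tri(w,a[0][1],c,b[0][1]);print(P,e,M.inv().apply(P-s['tool_pos']))
cv2.imwrite('pics/mix.png',np.hstack([cv2.resize(im[200:320,210:330],(400,400)),cv2.resize(wi[120:320,156:356],(400,400))]))
```

```text
[506.54331659 138.53548884  85.0032878 ] 21.958399110300736 24.536668974906206
[273.51976298 252.65188914] [(np.int32(11), array([279.36, 243.18]), array([279, 240,   2,   7], dtype=int32)), (np.int32(2), array([254.5, 246. ]), array([254, 246,   2,   1], dtype=int32))] [256.16852129 232.3776714 ] [(np.int32(1773), array([254.91, 252.06]), array([232, 229,  47,  47], dtype=int32)), (np.int32(11), array([293.45, 240.18]), array([291, 239,   5,   3], dtype=int32))]
[498.50021149 141.0021595  115.23627408] 7.726835815136936 [  8.44628781  -0.14530637 -30.22331172]
```

View pics/mix.png

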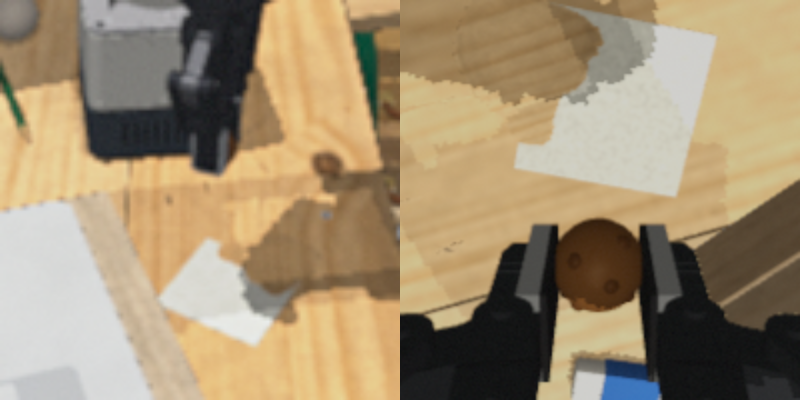

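The gall is held near the pad tips; the true tips sit about 25 mm behind the stated ones. Next: over the mill.

Request:
step_arm([
  [[0, 0, -25], 0],
  [[0, 0, -50], 0],
  [[-18, -35, -60], 0],
  [[-37, -70, -60], 0],
  [[-55, -105, -60], 0],
  [[-74, -140, -60], 0],
  [[-93, -174, -60], 0],
  [[-93, -174, -60], 0],
  [[-93, -174, -60], 0],
  [[-93, -174, -60], 0],
  [[-93, -174, -60], 0],
])

```text
time: 11.2
tool_pos: [541.9, -54.3, 145.3]
tcp_rot: [180.0, -0.0, 162.2]
ft_force: [0.2, -0.0, 0.1]
finger_gap: 21.7
grip_force: 24.6
```

Run:
```python
from h import *
s=r.sense();w=get_calibration('wrist');im=snapshot('wrist');cv2.imwrite('pics/mill1.png',im)
np.save('pics/mill1.npy',{'c':w,'s':s},allow_pickle=True)
print(s['time'],s['tool_pos'],s['tcp_rot'],s['finger_gap'],s['grip_force'])
b,_=blob(im,(8,120,170),(25,255,255));
for x in b: print(x,plane(w,x[1],118))
b,_=blob(im,(0,150,90),(6,255,255))
for x in b: print('red',x,plane(w,x[1],123))
```

```text
11.2 [541.85583987 -54.28522961 145.26626608] [ 1.79990983e+02 -4.90702147e-02  1.62162249e+02] 21.69555100028674 24.59832928609103
(np.int32(335), array([241.83,  18.28]), array([218,   0,  48,  43], dtype=int32)) [424.655718   -25.09996516 118.        ]
(np.int32(259), array([273.95, 143.41]), array([258, 138,  34,  12], dtype=int32)) [498.18398261 -28.14871976 118.        ]
(np.int32(178), array([251.24, 284.41]), array([237, 280,  29,   9], dtype=int32)) [594.84200994 -75.04755152 118.        ]
(np.int32(20), array([329.1,   1.5]), array([324,   0,  10,   5], dtype=int32)) [431.7562047   23.93102071 118.        ]
red (np.int32(13), array([130.92, 337.  ]), array([129, 335,   6,   5], dtype=int32)) [ 608.52466572 -178.91997549  123.        ]
```

View pics/mill1.png

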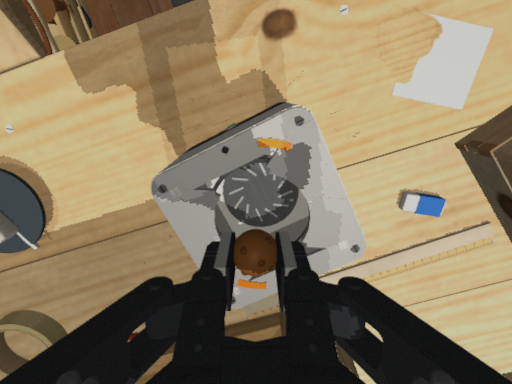

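The wrist view shows the mouth, with the orange arcs at (274,143) and (251,284), the -x dot at (225,150) and corner screws at (300,121), (164,188) and (355,248). The gall is still held. I'll cross-check with the top and side views.

Run:
```python
from h import *
d=np.load('pics/mill1.npy',allow_pickle=True).item();w=d['c'];t=get_calibration('top');sd=get_calibration('side')
ti=cv2.imread('pics/top0.png');si=cv2.imread('pics/side0.png')
a,_=blob(ti,(8,120,170),(22,255,255),(215,175,262,222));
b,_=blob(si,(8,120,170),(22,255,255),(232,180,285,225));
for x in a[:4]: print('top',x,plane(t,x[1],118))
for x in b[:4]: print('side',x,plane(sd,x[1],118))
tp=sorted([x for x in a[:2]],key=lambda x:-x[1][1])
for p,q in zip(((274.0,143.4),(251.2,284.4)),tp): print(tri(w,p,t,q[1]))
# dots & screws in the wrist image
im=cv2.imread('pics/mill1.png');g=im.max(2)
for n,(u,v) in{'dot':(225,150),'s1':(300,121),'s2':(164,188),'s3':(355,248)}.items():
    k=(g[v-9:v+10,u-9:u+10]<75);k=cv2.connectedComponentsWithStats(k.astype(np.uint8));
    i=min(range(1,k[0]),key=lambda i:np.linalg.norm(k[3][i]-9)) 
    c=k[3][i]+[u-9,v-9];print(n,c,k[2][i],plane(w,c,118))
```

```text
top (np.int32(4), array([229.5, 215. ]), array([228, 214,   4,   3], dtype=int32)) [497.08482183 -31.19760179 118.        ]
top (np.int32(2), array([244.5, 179. ]), array([244, 179,   2,   1], dtype=int32)) [596.04068474 -69.72735335 118.        ]
top (np.int32(2), array([247.5, 180. ]), array([247, 180,   2,   1], dtype=int32)) [593.37258709 -77.93510585 118.        ]
top (np.int32(1), array([226., 213.]), array([226, 213,   1,   1], dtype=int32)) [502.36585436 -21.68301778 118.        ]
side (np.int32(18), array([283.06, 196.83]), array([281, 194,   4,   9], dtype=int32)) [479.72976136 -47.97038573 118.        ]
side (np.int32(10), array([276.1, 200.8]), array([274, 199,   5,   4], dtype=int32)) [498.01803588 -26.74339643 118.        ]
side (np.int32(7), array([239.29, 191.  ]), array([238, 190,   4,   3], dtype=int32)) [592.94705755 -73.70472253 118.        ]
side (np.int32(7), array([284., 216.]), array([284, 213,   1,   7], dtype=int32)) [481.56015823  43.45495535 118.        ]
(array([500.03312654, -28.98434936, 101.02132798]), np.float64(3.0204989127105986))
(array([594.09297842, -72.11319978, 121.19887412]), np.float64(5.235473945888113))
dot [224.6875  149.53125] [ 6  6  7  6 32] [492.20410949 -59.59296296 118.        ]
s1 [299.  120.5] [ 5  7  7  4 10] [489.24742158  -9.06976127 118.        ]
s2 [162.11111111 188.66666667] [ 4  6  8  8 45] [ 504.26883097 -108.70593326  118.        ]
s3 [355.16666667 248.66666667] [8 8 3 5 6] [589.05911512   5.87782129 118.        ]
```

All views agree: mill centre (546.5, -51.4), yaw 8.6°, height 118. Drop the gall.

Request:
step_arm([
  [[-4, 4, 15], 0],
  [[-4, 4, 28], 0],
  [[-4, 4, 36], 0],
  [[-4, 4, 38], 0],
  [[-4, 4, 38], 0],
  [[-4, 4, 38], 0],
])

```text
time: 11.85
tool_pos: [547.5, -53.1, 108.0]
tcp_rot: [180.0, 0.0, 162.1]
ft_force: [0.2, -0.4, 0.2]
finger_gap: 21.6
grip_force: 24.6
```

Request:
step_arm([
  [[0, 0, 0], 0],
  [[0, 0, 0], 0],
  [[0, 0, 0], 0],
  [[0, 0, 0], 0],
  [[0, 0, 0], 0],
  [[0, 0, 0], 0],
], fingers=0.6)

```text
time: 12.45
tool_pos: [547.2, -52.9, 107.7]
tcp_rot: [180.0, -0.0, 162.1]
ft_force: [0.1, -0.3, 0.5]
finger_gap: 51.4
grip_force: 0.0
```

Request:
step_arm([
  [[0, 0, -15], 0],
  [[0, 0, -30], 0],
  [[0, 0, -50], 0],
  [[0, 0, -70], 0],
  [[0, 0, -70], 0],
  [[0, 0, -70], 0],
  [[0, 0, -70], 0],
])

```text
time: 13.15
tool_pos: [546.8, -52.9, 177.2]
tcp_rot: [-180.0, -0.0, 162.1]
ft_force: [-0.8, 0.3, 0.7]
finger_gap: 51.4
grip_force: 0.0
```

Run:
```python
from h import *
s=r.sense();w=get_calibration('wrist');im=snapshot('wrist');cv2.imwrite('pics/mill2.png',im)
print(s['time'],s['tool_pos'],s['finger_gap'],proj(w,[546.5,-51.4,118]))
p=proj(w,[546.5,-51.4,80]).astype(int)
b,_=blob(im,(0,90,20),(18,255,170),(p[0]-60,p[1]-60,p[0]+60,p[1]+60));
for x in b[:3]: print(x,plane(w,x[1],70))
```

```text
13.15 [546.83714504 -52.88889694 177.16983961] 51.39815416319254 [257.4466044  198.32172057]
(np.int32(479), array([254.89, 181.11]), array([243, 169,  25,  25], dtype=int32)) [545.55764613 -53.21907309  70.        ]
(np.int32(193), array([205.59, 128.23]), array([197, 124,  26,  14], dtype=int32)) [484.58129101 -80.24061877  70.        ]
(np.int32(78), array([276.06, 133.06]), array([263, 129,  20,   9], dtype=int32)) [508.30631072 -20.97045598  70.        ]
```

The gall is in the chamber (wrist view at (255,181), apparent size fits a depth of about 65 mm). Now over the lid.

Request:
step_arm([
  [[-4, -40, 0], -5],
  [[-8, -80, 0], -10],
  [[-12, -120, 0], -15],
  [[-16, -160, 0], -20],
  [[-21, -200, 0], -25],
  [[-25, -240, 0], -31],
  [[-29, -274, 0], -38],
  [[-29, -274, 0], -38],
  [[-29, -274, 0], -38],
  [[-29, -274, 0], -38],
  [[-29, -274, 0], -38],
], fingers=1)

```text
time: 14.3
tool_pos: [490.8, -321.3, 177.4]
tcp_rot: [180.0, -0.0, -159.9]
ft_force: [-0.5, -0.3, -0.0]
finger_gap: 85.3
grip_force: 0.0
```

```bash
cat > lid.py <<'E'
from h import *
s=r.sense();w=get_calibration('wrist');im=snapshot('wrist');cv2.imwrite(f"pics/lid{s['time']:.1f}.png",im)
print(s['time'],s['tool_pos'].round(1),s['tcp_rot'].round(2),s['joint_pos'].round(1))
h=cv2.cvtColor(im,cv2.COLOR_BGR2HSV);p=proj(w,[490,-322,48]);print('exp',p)
m=((h[...,1]<40)&(h[...,2]>115)).astype(np.uint8);k=np.zeros_like(m);R_=75;k[max(0,int(p[1])-R_):int(p[1])+R_,max(0,int(p[0])-R_):int(p[0])+R_]=1
n,l,st,ce=cv2.connectedComponentsWithStats(m*k)
for i in np.argsort(-st[1:,4])[:4]+1:
    pts=np.argwhere(l==i)[:,::-1].astype(np.float32);rc=cv2.minAreaRect(pts)
    q=np.array([plane(w,x,48) for x in cv2.boxPoints(rc)]);e=[q[1]-q[0],q[2]-q[1]];e.sort(key=lambda v:-np.hypot(*v[:2]))
    print(st[i],ce[i].round(1),rc,q.mean(0).round(1),[np.hypot(*v[:2]).round(1) for v in e],np.degrees(np.arctan2(e[0][1],e[0][0])).round(1),plane(w,ce[i],48).round(1))
E
python3 lid.py;cp pics/lid14*.png pics/lidv.png
```

```text
14.3 [ 490.8 -321.3  177.4] [ 1.7996e+02 -1.0000e-02 -1.5989e+02] [ -38.2    6.6   90.2    0.    83.2 -148.3]
exp [255.12701796 175.51683668]
[249 151  13  67 736] [254.9 179.8] ((255.0, 184.0), (66.0, 12.0), 90.0) [ 499.8 -318.5   48. ] [np.float64(71.7), np.float64(12.0)] 20.5 [ 494.4 -320.6   48. ]
[253 124   5  25 101] [255.  135.2] ((255.0, 136.0), (24.0, 4.0), 90.0) [ 452.3 -335.9   48. ] [np.float64(23.5), np.float64(3.9)] 20.2 [ 451.4 -336.2   48. ]
[307 117   8   7  45] [310.8 120.3] ((310.5, 120.0), (6.0, 7.0), 90.0) [ 419.3 -290.7   48. ] [np.float64(6.8), np.float64(5.7)] 110.1 [ 419.4 -290.3   48. ]
```

View pics/lidv.png

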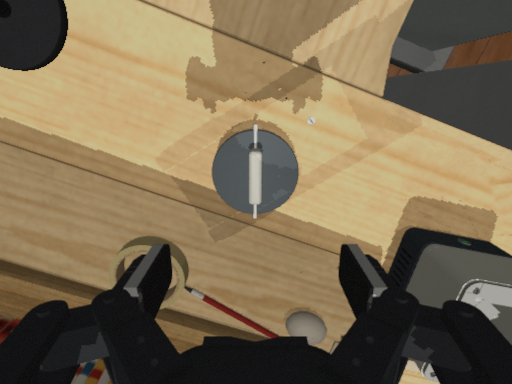

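The bar is vertical in the image (lid yaw ≈20.1°) and the rim ellipse is centred at (255,171). I'll descend for a second view of it.

Request:
step_arm([
  [[0, 0, 25], 0],
  [[0, 0, 50], 0],
  [[0, 0, 70], 0],
  [[0, 0, 80], 0],
  [[0, 0, 80], 0],
  [[0, 0, 80], 0],
  [[0, 0, 80], 0],
])

```text
time: 15.05
tool_pos: [491.5, -323.1, 99.4]
tcp_rot: [-179.9, 0.1, -159.9]
ft_force: [0.1, 1.0, 0.2]
finger_gap: 84.9
grip_force: 0.0
```

```bash
cat > rim.py <<'E'
from h import *
import glob
s=r.sense();w=get_calibration('wrist');im=snapshot('wrist');cv2.imwrite("pics/lidB.png",im)
print(s['time'],s['tool_pos'].round(1),s['tcp_rot'].round(2))
def rim(im,p):
    h=cv2.cvtColor(im,cv2.COLOR_BGR2HSV)
    m=((h[...,0]>88)&(h[...,0]<130)&(h[...,1]>25)&(h[...,2]<120)).astype(np.uint8)*255
    m=cv2.morphologyEx(m,cv2.MORPH_CLOSE,np.ones((21,21)))
    n,l,st,ce=cv2.connectedComponentsWithStats(m);i=l[int(p[1]),int(p[0])+18]
    c=max(cv2.findContours((l==i).astype(np.uint8),0,1)[0],key=cv2.contourArea)
    return i,st[i],cv2.fitEllipse(c)
p=proj(w,[490,-322,26]);i,st,e=rim(im,p);print(p,i,st,e,plane(w,e[0],26))
f=290.5;print('size->depth',f*96/max(e[1]))
a=cv2.imread('pics/lidv.png');i,st,e0=rim(a,(255,172));print(i,st,e0)
o=s['tool_pos']-[0,0,0]
w0=dict(w);w0['eye']=w['eye']+np.array([490.8,-321.3,177.4])-s['tool_pos'];print(plane(w0,e0[0],26),tri(w,e[0],w0,e0[0]))
h=cv2.cvtColor(im,cv2.COLOR_BGR2HSV);m=((h[...,1]<40)&(h[...,2]>115));cc=int(p[0])
for v in range(120,280,6): 
    x=np.flatnonzero(m[v,cc-35:cc+35]);print(v,(x.min()+cc-35,x.max()+cc-35) if len(x) else '',end=' ')
E
python3 rim.py
```

```text
15.05 [ 491.5 -323.1   99.4] [-1.7988e+02  7.0000e-02 -1.5991e+02]
[257.84613211 192.77892026] 0 [     0      0    512    384 154286] ((245.2059326171875, 152.78651428222656), (360.55047607421875, 600.0325927734375), 85.69068908691406) [ 461.48411299 -343.41465967   26.        ]
size->depth 46.47747528363022
0 [     0      0    512    384 157124] ((244.8362274169922, 153.231201171875), (354.28228759765625, 579.4900512695312), 81.30768585205078)
[ 476.37304429 -339.2702716    26.        ] (array([-712.56458735, -536.8158812 , 6157.49162054]), np.float64(8.889238972954042))
120  126  132  138 (np.int64(256), np.int64(259)) 144 (np.int64(257), np.int64(259)) 150 (np.int64(256), np.int64(260)) 156 (np.int64(256), np.int64(259)) 162 (np.int64(257), np.int64(259)) 168  174 (np.int64(250), np.int64(266)) 180 (np.int64(250), np.int64(266)) 186 (np.int64(250), np.int64(266)) 192 (np.int64(250), np.int64(266)) 198 (np.int64(250), np.int64(266)) 204 (np.int64(250), np.int64(266)) 210 (np.int64(250), np.int64(265)) 216 (np.int64(250), np.int64(265)) 222 (np.int64(250), np.int64(265)) 228 (np.int64(250), np.int64(265)) 234 (np.int64(250), np.int64(265)) 240 (np.int64(255), np.int64(259)) 246 (np.int64(255), np.int64(259)) 252 (np.int64(255), np.int64(259)) 258  264  270  276
```

Run:
```python
from h import *
s=r.sense();w=get_calibration('wrist');
w0=dict(w);w0['eye']=w['eye']+np.array([490.8,-321.3,177.4])-s['tool_pos']
res=[]
for nm,c,col in(('pics/lidv.png',w0,255),('pics/lidB.png',w,257.5)):
    im=cv2.imread(nm);h=cv2.cvtColor(im,cv2.COLOR_BGR2HSV);m=((h[...,1]<45)&(h[...,2]>115))
    col_=m[:,int(col)]|m[:,int(col)+1];v=np.flatnonzero(col_[100:280])+100;g=np.flatnonzero(np.diff(v)>1)
    print(nm,v.min(),v.max(),[(v[i],v[i+1]) for i in g])
    wid=m[:,int(col)-9:int(col)+10].sum(1);b=np.flatnonzero(wid>8);b=b[(b>100)&(b<280)];print('bar',b.min(),b.max())
    A,B=plane(c,(col,v.min()-.5),25),plane(c,(col,v.max()+.5),25);print('ribs z25',A,B,np.linalg.norm(A-B),(A+B)/2)
    A2,B2=plane(c,(col,b.min()-.5),48),plane(c,(col,b.max()+.5),48);print('bar z48',A2,B2,np.linalg.norm(A2-B2),(A2+B2)/2)
    res.append((v.min(),v.max(),b.max(),b.min()))
for k in range(4): print(tri(w0,(255,res[0][k]),w,(257.5,res[1][k])))
```

```text
pics/lidv.png 124 218 [(np.int64(148), np.int64(151))]
bar 152 203
ribs z25 [ 443.11081199 -339.71870715   25.        ] [ 544.96741794 -302.50857288   25.        ] 108.4405932674035 [ 494.03911496 -321.11364002   25.        ]
bar z48 [ 466.92154508 -330.98307474   48.        ] [ 519.20667339 -311.88233379   48.        ] 55.66482684477183 [ 493.06410923 -321.43270426   48.        ]
pics/lidB.png 133 252 [(np.int64(164), np.int64(170))]
bar 171 238
ribs z25 [ 442.91402971 -339.68678591   25.        ] [ 544.17527202 -302.38747128   25.        ] 107.91236289569278 [ 493.54465086 -321.03712859   25.        ]
bar z48 [ 466.64819449 -331.10770273   48.        ] [ 519.64474506 -311.58656148   48.        ] 56.47751169472372 [ 493.14646978 -321.3471321    48.        ]
(array([ 444.26669183, -339.21997151,   16.76829082]), np.float64(0.17532052196907627))
(array([ 545.85369305, -301.96664785,   21.18476299]), np.float64(0.4225300503080632))
(array([ 517.07397065, -312.60972643,   52.45772389]), np.float64(0.08386372479802767))
(array([ 468.4755638 , -330.40818841,   41.87680471]), np.float64(0.03232420238739305))
```

The lid centre is (493.4, -321.2), yaw 20.2°, and heights check with the text. Now the grasp.

Request:
step_arm([
  [[-2, 0, 20], 0],
  [[-2, 0, 40], 0],
  [[-2, 0, 58], 0],
  [[-2, 0, 70], 0],
  [[-2, 0, 77], 0],
  [[-2, 0, 80], 0],
  [[-2, 0, 82], 0],
  [[-2, 0, 82], 0],
], fingers=0.4)

```text
time: 15.9
tool_pos: [492.8, -322.2, 16.3]
tcp_rot: [-180.0, 0.0, -159.9]
ft_force: [0.6, 0.1, -0.6]
finger_gap: 34.4
grip_force: 0.0
```

Request:
step_arm([
  [[0, 0, 0], 0],
  [[0, 0, 0], 0],
  [[0, 0, 0], 0],
  [[0, 0, 0], 0],
  [[0, 0, 0], 0],
  [[0, 0, 0], 0],
], fingers=0, squeeze=60)

```text
time: 16.5
tool_pos: [493.0, -322.4, 16.7]
tcp_rot: [-179.9, 0.1, -159.9]
ft_force: [-0.1, 0.3, 4.7]
finger_gap: 12.4
grip_force: 61.4
```

Request:
step_arm([
  [[0, 0, -5], 0],
  [[0, 0, -15], 0],
  [[0, 0, -40], 0],
  [[0, 0, -70], 0],
  [[0, 0, -100], 0],
  [[0, 0, -130], 0],
  [[0, 0, -140], 0],
  [[0, 0, -140], 0],
])

```text
time: 17.3
tool_pos: [493.4, -322.7, 157.8]
tcp_rot: [-179.8, 0.1, -159.9]
ft_force: [0.1, 0.1, -2.0]
finger_gap: 12.3
grip_force: 60.6
```

Request:
step_arm([
  [[-16, 26, 0], 1],
  [[-34, 56, 0], 3],
  [[-53, 88, 0], 5],
  [[-73, 121, 0], 6],
  [[-93, 154, 0], 8],
  [[-113, 187, 0], 9],
  [[-131, 216, 0], 11],
  [[-143, 236, 0], 11.6],
  [[-143, 236, 0], 11.6],
  [[-143, 236, 0], 11.6],
  [[-143, 236, 0], 11.6],
  [[-143, 236, 0], 11.6],
])

```text
time: 18.5
tool_pos: [545.2, -52.1, 155.1]
tcp_rot: [180.0, -0.1, -171.6]
ft_force: [-0.5, -1.0, -2.1]
finger_gap: 12.5
grip_force: 60.5
```

```bash
cat > held.py <<'E'
from h import *
s=r.sense();w=get_calibration('wrist');im=snapshot('wrist');cv2.imwrite(f"pics/held{s['time']:.1f}.png",im);cv2.imwrite('pics/held.png',im)
M=R.from_euler('xyz',s['tcp_rot'],degrees=True)
print(s['time'],s['tool_pos'].round(1),s['tcp_rot'].round(2),s['finger_gap'],s['grip_force'],s['ft_force'].round(1),s['wrist_torque'].round(2))
for n,P in{'mill c':[546.5,-51.4,118],'-x dot':[492.9,-59.5,118]}.items(): print(n,proj(w,P))
L=s['tool_pos']+M.apply([-.85,0,-16.5]) # lid origin if held as planned
print('lid',L)
for d in(53.5,-53.5): print('rib',proj(w,L+M.apply([d,0,-25])))
b,_=blob(im,(8,120,170),(25,255,255));
for x in b[:3]: print('orange',x,plane(w,x[1],118))
E
python3 held.py
```

```text
18.5 [545.2 -52.1 155.1] [ 1.8000e+02 -5.0000e-02 -1.7159e+02] 12.542670525285166 60.514687299728394 [-0.5 -1.  -2.1] [-0.03  0.   -0.01]
mill c [256.70780696 211.76376503]
-x dot [256.5714158  136.80371103]
lid [546.09568454 -51.9863075  171.5663895 ]
rib [256.86892831 162.94821181]
rib [256.52710418 361.57883274]
orange (np.int32(203), array([299.35, 150.27]), array([287, 141,  24,  22], dtype=int32)) [497.6541067  -29.34166841 118.        ]
orange (np.int32(152), array([307.7 ,  29.53]), array([282,  20,  47,  20], dtype=int32)) [424.88816091 -38.47019381 118.        ]
orange (np.int32(54), array([341.17,  22.91]), array([330,  20,  21,   7], dtype=int32)) [418.48674244 -19.33217106 118.        ]
```

View pics/held.png

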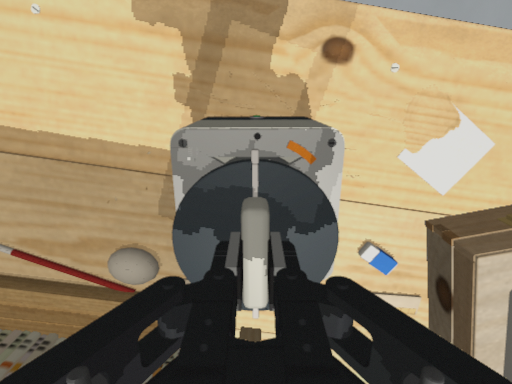

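This was the tenth and last picture viewed. It shows the lid held level over the mill, with the near rib end at (255,151), the far one near (255,318) and the -x dot at (257,136) in line with the rib. I'll fix the sign error in my lid height and measure from the rib ends.

```bash
cat > rib.py <<'E'
from h import *
s=r.sense();w=get_calibration('wrist');im=snapshot('wrist');cv2.imwrite('pics/held2.png',im)
zl=s['tool_pos'][2]-16.5; z=zl+25
h=cv2.cvtColor(im,cv2.COLOR_BGR2HSV);M=R.from_euler('xyz',s['tcp_rot'],degrees=True)
A=proj(w,[*(s['tool_pos']+M.apply([53.5,0,0]))[:2],z]);B=proj(w,[*(s['tool_pos']+M.apply([-53.5,0,0]))[:2],z]);print('exp',A,B)
g=im.astype(int).mean(2)
for nm,q in(('near',A),('far',B)):
    u0=int(round(q[0])); v0=int(round(q[1]))
    for v in range(v0-18,v0+19,3): 
        x=g[v,u0-12:u0+13].astype(int); print(nm,v,*x)
print(s['time'],s['tool_pos'].round(2),s['tcp_rot'].round(2),zl)
E
python3 rib.py
```

```text
exp [256.37800793 147.27202289] [256.16706753 315.21650153]
near 129 137 136 137 137 136 136 135 134 134 134 135 135 134 135 135 136 135 136 137 139 139 138 139 139 138
near 132 143 143 144 144 143 144 145 144 144 143 145 144 117 89 104 133 143 144 144 144 144 143 143 143 143
near 135 143 144 143 143 143 143 144 143 143 123 74 36 36 37 38 37 93 119 136 143 143 144 143 143 143
near 138 143 143 143 143 143 143 143 143 144 143 138 99 45 35 36 89 127 140 142 143 143 143 143 142 143
near 141 144 143 144 143 143 128 115 116 116 116 115 134 143 143 142 143 143 143 143 143 142 143 142 143 143
near 144 143 142 142 142 132 119 115 115 115 115 133 142 142 143 142 143 143 142 143 143 142 142 142 142 142
near 147 142 141 142 141 128 114 115 115 116 115 133 143 142 142 143 142 141 141 142 141 142 142 141 141 142
near 150 123 123 123 135 127 114 115 124 145 151 151 148 145 143 118 107 120 123 122 122 123 122 123 134 141
near 153 116 116 115 115 115 114 106 140 166 170 170 171 170 164 136 113 113 114 113 115 115 115 115 114 114
near 156 97 97 97 96 97 96 97 139 166 170 171 170 171 164 133 100 95 96 
[... 1019 characters left out ...]
1 190
far 318 188 188 188 188 188 187 188 187 184 189 191 190 190 189 188 190 191 190 190 191 191 191 191 191 193
far 321 192 192 192 193 193 193 193 194 195 194 194 193 192 193 192 192 191 189 188 187 188 186 187 187 188
far 324 188 188 187 188 187 188 190 191 193 193 191 191 191 192 193 193 193 192 192 193 193 194 194 195 194
far 327 65 66 109 129 129 131 130 129 127 127 126 173 192 192 191 191 191 191 192 192 191 190 190 190 191
far 330 66 66 66 68 70 70 71 69 67 64 65 68 69 68 68 66 62 161 187 188 189 188 189 189 190
far 333 67 66 66 69 70 70 69 67 65 64 66 69 69 70 69 66 62 169 196 193 191 190 188 185 185
18.55 [545.37 -52.14 155.28] [ 1.800e+02 -3.000e-02 -1.716e+02] 138.78414805671363
```

Request:
step_arm([
  [[0, 1.5, 5], 0],
  [[0, 1.5, 11], 0],
  [[0, 1.5, 17], 0],
  [[0, 1.5, 21], 0],
  [[0, 1.5, 24], 0],
  [[0, 1.5, 27], 0],
  [[0, 1.5, 29], 0],
  [[0, 1.5, 30], 0],
  [[0, 1.5, 30], 0],
])

```text
time: 19.5
tool_pos: [545.5, -49.7, 125.7]
tcp_rot: [-180.0, 0.0, -171.5]
ft_force: [0.0, 0.1, -1.5]
finger_gap: 12.3
grip_force: 60.5
```

Request:
step_arm([
  [[0, 0, 2], 0],
  [[0, 0, 4], 0],
  [[0, 0, 6], 0],
  [[0, 0, 7], 0],
  [[0, 0, 8], 0],
  [[0, 0, 9], 0],
  [[0, 0, 9], 0],
])

```text
time: 20.2
tool_pos: [545.4, -49.7, 116.5]
tcp_rot: [180.0, -0.0, -171.5]
ft_force: [-0.0, -1.4, -1.4]
finger_gap: 12.5
grip_force: 60.5
```

Request:
step_arm([
  [[0, 0, 1], 0],
  [[0, 0, 2], 0],
  [[0, 0, 2], 0],
])

```text
time: 20.5
tool_pos: [545.5, -49.7, 114.7]
tcp_rot: [-180.0, 0.0, -171.5]
ft_force: [0.5, -0.7, -1.0]
finger_gap: 12.3
grip_force: 60.6
```

Request:
step_arm([
  [[0, 0, 1], 0],
  [[0, 0, 1], 0],
  [[0, 0, 1], 0],
])

```text
time: 20.8
tool_pos: [546.1, -49.8, 114.6]
tcp_rot: [-180.0, 0.1, -171.5]
ft_force: [-2.5, 0.6, 5.4]
finger_gap: 12.4
grip_force: 61.4
```

Request:
step_arm([
  [[0, 0, 1], 0],
  [[0, 0, 1], 0],
  [[0, 0, 1], 0],
])

```text
time: 21.1
tool_pos: [546.6, -49.9, 114.6]
tcp_rot: [-179.9, 0.2, -171.5]
ft_force: [-2.1, 0.4, 11.2]
finger_gap: 12.3
grip_force: 62.2
```

Contact came exactly at the expected seat height (114.6), so the lugs are through the notches. Now turning clockwise.

Request:
step_arm([
  [[0, 0, -0.5], 2],
  [[0, 0, -0.5], 4],
  [[0, 0, -0.5], 6],
  [[-0.1, 0.1, -0.5], 8],
  [[-0.2, 0.1, -0.5], 10],
  [[-0.2, 0.2, -0.5], 12],
  [[-0.3, 0.2, -0.5], 14],
  [[-0.3, 0.2, -0.5], 16],
  [[-0.3, 0.2, -0.5], 18],
  [[-0.3, 0.2, -0.5], 18],
])

```text
time: 22.1
tool_pos: [546.5, -49.1, 114.6]
tcp_rot: [180.0, 0.1, 170.4]
ft_force: [-2.8, 2.0, 9.1]
finger_gap: 12.5
grip_force: 61.9
```

```bash
python3 -c "
from bench import r
s=r.sense();print(s['tcp_rot'],s['wrist_torque'],s['ft_force'],s['tool_pos'])"
```

```text
[1.79966022e+02 1.05218158e-01 1.70431931e+02] [ 0.38246777  0.38491444 -0.00070711] [-2.76743768  1.95236379  9.08053258] [546.53605549 -49.07761013 114.62990523]
```

Request:
step_arm([
  [[0, 0, 0], 2],
  [[0, 0, 0], 4],
  [[-0.1, 0.1, 0], 6],
  [[-0.1, 0.1, 0], 8],
  [[-0.2, 0.1, 0], 10],
  [[-0.2, 0.2, 0], 12],
  [[-0.2, 0.2, 0], 14],
  [[-0.2, 0.2, 0], 16],
  [[-0.2, 0.2, 0], 16.4],
  [[-0.2, 0.2, 0], 16.4],
  [[-0.2, 0.2, 0], 16.4],
])

```text
time: 23.2
tool_pos: [547.0, -48.8, 114.6]
tcp_rot: [179.9, 0.1, 154.1]
ft_force: [-0.4, 3.0, 8.0]
finger_gap: 12.4
grip_force: 61.8
```

```bash
python3 rib.py
python3 - <<'E'
from h import *
s=r.sense();w=get_calibration('wrist');im=cv2.imread('pics/held2.png');print(s['tcp_rot'],s['wrist_torque'],s['ft_force'],s['grip_force'])
b,_=blob(im,(8,120,170),(25,255,255))
for x in b: print(x,plane(w,x[1],118).round(1))
for a in(.4,.6,.8): 
    t=np.radians(8.6)+np.pi-a; print(a,proj(w,[546.5+54*np.cos(t),-51.4+54*np.sin(t),118]))
E
```

```text
exp [256.2761656  146.47272576] [256.09113503 314.52390729]
near 128 194 194 194 195 194 195 195 194 195 195 195 195 195 195 195 196 195 196 196 195 196 196 197 199 201
near 131 194 194 194 194 195 194 195 194 194 195 195 195 195 195 195 196 195 196 196 196 196 197 198 201 202
near 134 194 194 194 195 194 194 195 194 194 195 195 195 195 195 195 195 195 195 195 195 196 196 197 199 198
near 137 194 194 194 194 194 194 195 195 194 195 195 195 195 195 196 195 195 195 195 195 193 194 196 195 195
near 140 128 124 140 162 167 164 160 157 143 134 125 141 175 187 176 166 172 177 171 186 196 196 189 190 197
near 143 107 106 116 138 144 142 142 142 142 142 142 150 148 143 143 145 144 142 143 151 149 143 143 143 144
near 146 110 106 106 107 130 129 117 123 114 106 108 110 130 142 145 151 148 144 143 150 147 143 143 143 143
near 149 108 105 106 108 107 106 101 98 92 92 99 104 106 110 136 142 142 142 147 147 144 142 151 148 143
near 152 133 136 136 137 137 137 118 173 206 213 212 212 212 206 181 180 190 191 190 190 181 174 170 175 168
near 155 136 136 137 137 137 135 120 137 171 201 212 212 212 20
[... 1749 characters left out ...]
3] [1.7992e+02 1.2000e-01 1.5410e+02] 98.13156613401024
[1.79915735e+02 1.16072464e-01 1.54104570e+02] [0.48975837 0.22829891 0.08347345] [-0.79135121  2.40960177  8.21781814] 61.816956996917725
(np.int32(367), array([250.95, 145.85]), array([231, 141,  41,  12], dtype=int32)) [498.1 -28.2 118. ]
(np.int32(183), array([202.71,  16.74]), array([191,   0,  24,  37], dtype=int32)) [433.3 -21.7 118. ]
(np.int32(58), array([244.66, 312.12]), array([237, 310,  16,   5], dtype=int32)) [594.2 -80.  118. ]
(np.int32(33), array([263.73, 311.73]), array([259, 310,  10,   4], dtype=int32)) [599.4 -68.6 118. ]
0.4 [231.3207483  147.24270911]
0.6 [251.23384848 145.19159692]
0.8 [271.16913272 147.13141619]
```

The ribs stand at about 0.63 rad (arc middle 0.60), the lid has not slipped in the grip, and it is seated and level. Handing in.

```bash
python3 -c "
from bench import r
print(r.hand_in())"
```

```text
the job is handed in; nothing more can be done
None
```

I dropped the gall into the mill, seated the lid, and turned it to the pulse marks: ribs at about 0.63 rad, so the switch ring should read about 0.53. I handed in at about 23 s with the gripper holding the lid at about 62 N; no verdict was returned.

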